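# Start the long cycle on the tea-ware steriliser

### The arm

A 6-joint arm with a two-finger parallel gripper is mounted at the origin on the work surface. World frame = base frame: x ahead of the robot, y to its left, z up, the work surface at z = 0. Lengths are in m, angles in rad, forces in N, time in s.
With the tool pointing down it reaches from about 0.4 to 0.825 m from the base axis. Payload 7 kg.
Tool frame: the origin (TCP) lies at the very end of the fingers, on their centre line; the grasp point (between the pads) lies manip.grasp_offset behind it (manip.grasp_offset is the distance from the TCP to the grasp point, in m); z points along the fingers, y is the line along which they close (so a half turn about z gives the same grasp; the last joint's range is limited). The gripper opens to 85 mm and grips with 20 to 120 N. Pads are 22 mm wide; open, the fingers measure 114 mm over their backs; the gripper's body (76 mm by 85 mm) begins 54 mm behind the grasp point. The pads swing forward as they close: fully open they stand 13 mm farther back than shut.
Start: joints at [1.502, 0.359, 0.012, 0, -1.224, -0.288], TCP at [0.236, 0.632, 0.231] pointing down, gripper open.
Joint ranges: [-3.07, 3.07], [-1.43, 2.12], [-1.02, 1.25], [-3.03, 1.67], [-3.05, -0], [-3.03, 3.03]. Speed limits (rad/s): [2.39, 2.39, 3.01, 3.14, 3.14, 3.14].

### API

Orientations are given as a rotation vector (axis times angle).
In Python, from cell import manip gives the robot as it stands.
- The arm moves only by the shell command python3 -m crank 'ROWS' [FORCE]. ROWS is JSON, a list of rows, each a list of 5 numbers: the opening, from 0 (shut) to 1 (fully open), then the shift along the tool's x, y, z each as a share of 10 cm, from -1 to 1, then the turn about the tool's z as a share of 0.5 rad, from -1 to 1. A call has 1 to 10 rows; each row is the pose to reach, as a shift and turn from the pose commanded when the call began, along the tool's axes at that moment; what a row does not reach only later rows make up. A row lasts 1/8 s, in which the tool goes at most 62.5 mm and 10.7 degrees, less where a joint would pass 70% of its speed; a pose out of reach is approached as far as the arm can. A call with a number of a shift or a turn outside -1 to 1 is refused whole. A call with a gripper value outside its range is refused whole. The fingers move at their own pace and stop on an object; FORCE is the grip in N (left out, the last holds). Time passes only in rows, so rows that repeat a pose let the fingers close. It gives the time, the measured TCP pose, the force, the opening and the grip force at its end, in the units of the state.
- manip.sense(): the state, without advancing time (a new reading comes with each control period).
- manip.capture(name): name is "scene" or "side" or "wrist"; returns the picture (420x560x3 uint8, red, green, blue); there is no depth.
- manip.calibration(name): a dict with "camera_matrix" (3x3 intrinsics, pixels), "origin" and "orientation" of the camera in the world. Camera axes: x right, y up, looking along -z (the intrinsics and any distortion apply to the point x, -y, -z); pixel columns grow to the right and rows downward; lengths in m; the calibration is good to about 2 mm. A picture is of the moment at which its call begins: read the wrist's pose just before it. calibration takes no time and is no camera call; for the wrist camera it gives the pose at the moment of the call.
- manip.sign_off(): hands the job in; it is judged then, once.
The state is a dict: "clock": time; "joint_pos": joint angles; "joint_vel": joint speeds; "joint_torque": joint torques, N m; "tool_pos": TCP position; "tcp_rot": TCP orientation; "force": force on the tool from outside, world axes, zero at the start; "ft_torque": the same for the moment, N m; "width": opening from 0.0 (shut) to 1.0 (fully open); "gripper_force": force on a finger pad.
Only numpy, scipy, OpenCV 4.12 (cv2) and the standard library are available. Lean on these libraries where they do the work, as an engineer would, in place of code of your own. Each camera call takes 0.05 s, during which the arm holds its last target. There are 200 camera calls.

### The job

The tea-ware in the steriliser's open drawer is ready for its long cycle. With the fingertips, push the drawer fully home, then press the raised near half of the mains rocker (the leftmost control seen from the robot) fully down to switch it on, then press the bar-shaped long-cycle key all the way down so that it stays down, and last press the round start button all the way in and let it come up again. Only push and press: lift nothing, do not press the square key, keep the bowl and the cup upright in the drawer, and leave the other tea things where they stand.

Things in the scene. Friction and masses are not known exactly. Their poses are not given: they have to be found in the camera images.
- steriliser: white box fixed to the counter, 240 mm deep (its x), 340 wide (its y), flat top 170 mm up. Origin: centre of underside; x runs from the drawer front (robot side) to the back, y to the robot's left. Along the top's front edge a 2 mm aluminium strip carries black controls in a row at x = -85 mm, pressed straight down: rocker at y = +118, square key +52, bar key -16, round button -95
- drawer (a joint): drawer opening in m: 0 home, 0.13 wide open; slides out of the front (-x of the steriliser), starts 70 to 105 mm open, stays where left, takes about 3 N to slide. Front panel without handle: 336 mm wide, 16 thick, from 12 to 150 mm above the counter; when home its outer face is 136 mm in front of the steriliser's centre
- drawer_face (a point): point on the outer face of the drawer's front panel, midway along it, 125 mm above the counter (25 mm below the panel's upper edge); moves with the drawer
- mains (a joint): mains rocker, 34 mm long (along the steriliser's x), 24 wide, pivot at its middle: 0 off (half nearest the robot stands up, its edge about 10 mm above the strip), 0.32 rad on (end stop; near half level, about 5 mm above the strip, far half up). Pressed at the near end it takes about 3 N; stays where left
- mains_near (a point): point to press for switching on: 13 mm from the rocker's pivot towards the robot, in the middle of its width, at the height of the near half's surface when it is on (177.5 mm above the counter); fixed to the steriliser
- short_key (a joint): square short-cycle key, 18 x 18 mm: 0 up, 0.005 m down, stays where it is left; to be left up
- short_key_top (a point): centre of the top of the square short-cycle key, 181 mm above the counter when up
- long_key (a joint): bar-shaped long-cycle key, 40 mm wide (across, along the steriliser's y) x 18 mm: 0 up, 0.005 m fully down; takes about 3 N and stays down where it is left
- long_key_top (a point): centre of the top of the bar-shaped long-cycle key, 181 mm above the counter when up
- start (a joint): round start button, 32 mm across: 0 up, 0.005 m fully down; a spring takes 2 N to begin and 5 N at the bottom, and brings it up again
- start_top (a point): centre of the top of the round start button, 181 mm above the counter when up
- bowl: shallow yellow-glazed bowl, 110 mm across, 42 mm high, standing loose in the left part of the drawer (drawer floor 30 mm above the counter); origin at the centre of its underside
- cup: white ceramic cup, 66 mm across, 55 mm high, standing loose in the right part of the drawer; origin at the centre of its underside
- caddy: lidded steel tea caddy, 68 mm across, 90 mm high, standing upright on the rear left of the steriliser's top; bystander. Origin at the centre of its underside
- tea_cup: white ceramic cup, 72 mm across, 62 mm high, on the rear right of the steriliser's top; bystander. Origin at the centre of its underside
- scoop: small wooden scoop, about 160 mm long and 40 mm wide, 22 mm high, lying on the steriliser's top just behind the control strip, roughly parallel to it; origin under its middle; bystander
- whisk: bamboo whisk standing on a white ceramic rest, 60 mm across, 140 mm high, on the counter left of the steriliser's front; bystander. Origin at the centre of its underside
- tea_tin: green tea tin with a steel lid, 74 mm across, 108 mm high, on the counter right of the steriliser's front; bystander. Origin at the centre of its underside
- chawan: terracotta tea bowl, 116 mm across, 72 mm high, on the counter well to the right of the steriliser; bystander. Origin at the centre of its underside
Things that resemble listed ones, but are neither listed nor needed, are in the scene too. Leave any turquoise look-alike of the cup alone.

How it is judged:
On the way, in this order (a step that is already met when the one before it is completed fails the run):
1. the drawer is fully home (value of joint drawer below 0.004 m), for 0.2 s.
2. the mains rocker is switched on (value of joint mains above 0.25 rad), for 0.1 s.
3. the bar-shaped long-cycle key is down (value of joint long_key above 0.0035 m), for 0.1 s.
4. the round start button is pressed in (value of joint start above 0.0035 m), for 0.05 s.
At the end, for the whole second after the job is handed in: drawer within 4 mm of home, mains over 0.25 rad, long key over 3.5 mm down, square key and start button up within 1.5 mm, bowl and cup upright (0.15 rad) and at rest on the drawer floor, every other tea thing within 20 mm of where it stood (value of joint drawer below 0.004 m and value of joint mains above 0.25 rad and value of joint long_key above 0.0035 m and value of joint each of short_key, start below 0.0015 m and angle between each of bowl, cup's own z axis and vertical below 0.15 rad and height (world z) of bowl between 0.02 and 0.045 m and x of each of bowl, cup in the frame of steriliser above -0.12 m and linear speed of each of bowl, cup below 0.02 m/s and height (world z) of cup between 0.02 and 0.045 m and distance of each of caddy, tea_cup, scoop, whisk, tea_tin, chawan from where it was at the start of the episode below 0.02 m); the robot touches nothing.
It fails at once if the square short-cycle key is pressed (over 2 mm) (value of joint short_key above 0.002 m).
It fails at once if the start button is pressed before the drawer is home, the mains on and the long-cycle key down (value of joint start above 0.0025 m and (value of joint drawer above 0.005 m or value of joint mains below 0.22 rad or value of joint long_key below 0.003 m)).
It fails at once if the bowl or the cup is lifted or tipped over (height (world z) of any of bowl, cup above 0.05 m or angle between any of bowl, cup's own z axis and vertical above 0.5 rad).
It fails at once if another tea thing is moved by more than 30 mm, lifted or knocked over (distance of any of caddy, tea_cup, scoop, whisk, tea_tin, chawan from where it was at the start of the episode above 0.03 m or angle between any of caddy, tea_cup, scoop, whisk, tea_tin, chawan's own z axis and vertical above 0.6 rad).
It also fails if it takes over 51 s, if anything falls off the work surface, if the arm or the gripper's body presses on something with over 40 N, if the wrist force passes 120 N, or if a joint passes its speed limit or range.

## Working session

There is one attempt and no reset: what is moved stays moved. The work goes in short steps, Python scripts to look and compute and a shell command to move; the robot and the scene stay as the last step left them, time stands still between calls to the robot, and variables do not carry over. Pictures are saved under pics/ and viewed, at most 10 in all, crops included, and the job is handed in when it is done.

```bash
mkdir -p pics; ls; python3 - <<'E'
from cell import manip
import cv2
s=manip.sense();print(s['clock'],s['tool_pos'],s['tcp_rot'],s['width'],manip.grasp_offset)
for n in("scene","side"):
    cv2.imwrite(f"pics/{n}0.png",manip.capture(n)[:,:,::-1]);c=manip.calibration(n);print(n,c)
E
```

```text
pics
0.0 [0.23559461 0.63204908 0.23034154] [ 3.09008062e+00 -5.57317358e-01 -2.56047874e-04] 0.9976840696571454 0.0187
scene {'camera_matrix': array([[516.71574375,   0.        , 282.95517865],
       [  0.        , 516.71574375, 212.81742263],
       [  0.        ,   0.        ,   1.        ]]), 'origin': array([0.37027423, 0.59901261, 1.15578771]), 'orientation': array([ 0.13021661, -0.82821421, -2.67041305])}
side {'camera_matrix': array([[442.18611213,   0.        , 283.66997138],
       [  0.        , 442.18611213, 211.44873188],
       [  0.        ,   0.        ,   1.        ]]), 'origin': array([0.19539261, 0.75825161, 0.97839534]), 'orientation': array([ 0.2656532 , -1.10773244, -2.52183903])}
```

View pics/scene0.png

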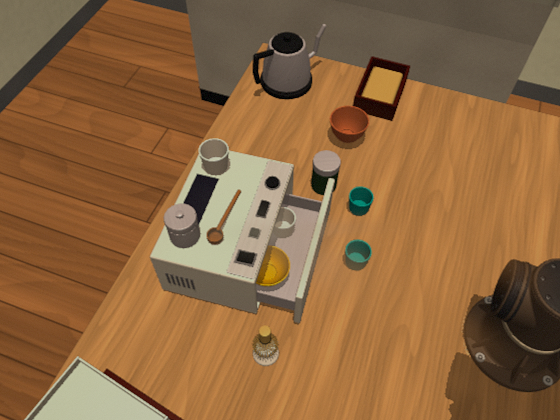

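View pics/side0.png

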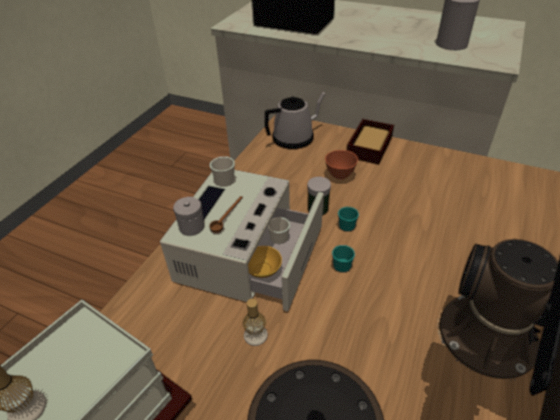

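The scene view shows the controls: rocker at about (246,257), square key (254,233), bar key (263,209) and round button (272,183). The drawer panel runs from about (330,185) to (300,310). In the side view the same controls lie at (241,243), (251,226), (260,210) and (270,191). Next I measure blob centroids in both views and fit the steriliser pose.

```bash
cat > h.py <<'E'
import numpy as np,cv2
from scipy.spatial.transform import Rotation as R
def ray(cal,uv):
    K=cal['camera_matrix'];d=np.linalg.inv(K)@[uv[0],uv[1],1.];d=np.array([d[0],-d[1],-d[2]])
    return np.array(cal['origin']),R.from_rotvec(cal['orientation']).apply(d)
def onz(cal,uv,z):
    o,d=ray(cal,uv);return o+d*(z-o[2])/d[2]
def proj(cal,p):
    q=R.from_rotvec(cal['orientation']).inv().apply(np.array(p)-cal['origin']);v=cal['camera_matrix']@[q[0],-q[1],-q[2]]
    return v[:2]/v[2]
def tri(c1,u1,c2,u2):
    A=np.zeros((3,3));b=np.zeros(3)
    for c,u in((c1,u1),(c2,u2)):
        o,d=ray(c,u);d=d/np.linalg.norm(d);M=np.eye(3)-np.outer(d,d);A+=M;b+=M@o
    return np.linalg.solve(A,b)
def blob(im,seed,r=16,th=75):
    g=cv2.cvtColor(im,cv2.COLOR_RGB2GRAY);x0,y0=seed[0]-r,seed[1]-r
    n,l,s,c=cv2.connectedComponentsWithStats((g[y0:y0+2*r,x0:x0+2*r]<th).astype(np.uint8))
    i=1+min(range(n-1),key=lambda k:np.hypot(*(c[k+1]-r))-0.02*s[k+1,4])
    return c[i]+[x0,y0],s[i,4]
def fit(P,Q):  # 2D rigid P(local)->Q(world)
    a,b=P-P.mean(0),Q-Q.mean(0);t=np.arctan2((a[:,0]*b[:,1]-a[:,1]*b[:,0]).sum(),(a*b).sum())
    M=np.array([[np.cos(t),-np.sin(t)],[np.sin(t),np.cos(t)]]);return t,M,Q.mean(0)-M@P.mean(0)
E
python3 - <<'E'
from h import *;from cell import manip
seeds=dict(scene=[(246,257),(254,233),(263,209),(272,183)],side=[(241,243),(251,226),(260,210),(270,191)])
L=np.array([[-.085,.118],[-.085,.052],[-.085,-.016],[-.085,-.095]]);Z=[.1775,.181,.181,.181]
pts={}
for n in seeds:
    im=cv2.imread(f'pics/{n}0.png')[:,:,::-1].copy();c=manip.calibration(n)
    B=[blob(im,s) for s in seeds[n]];pts[n]=[b[0] for b in B]
    W=np.array([onz(c,b[0],z-.002)[:2] for b,z in zip(B,Z)])
    t,M,o=fit(L,W);print(n,[(b[0].round(1).tolist(),int(b[1])) for b in B],'\n',W.round(4).tolist(),'yaw',t,'o',o,'res',(L@M.T+o-W).round(4).tolist())
    # predicted top corners for checking
    for q in([-.12,.17],[-.12,-.17],[.12,.17],[.12,-.17]):print(proj(c,[*(M@q+o),.17]).round(1),end=' ')
    cv2.imwrite(f'pics/{n}crop.png',cv2.resize(im[130:330,140:350,::-1],None,fx=3.0,fy=3.0,interpolation=cv2.INTER_CUBIC)[:600,:630])
    print()
c1,c2=manip.calibration('scene'),manip.calibration('side')
for a,b in zip(pts['scene'],pts['side']):print(tri(c1,a,c2,b).round(4))
E
```

```text
Traceback (most recent call last):
  File "h.py", line 19, in blob
    i=1+min(range(n-1),key=lambda k:np.hypot(*(c[k+1]-r))-0.02*s[k+1,4])
        ~~~^^^^^^^^^^^^^^^^^^^^^^^^^^^^^^^^^^^^^^^^^^^^^^^^^^^^^^^^^^^^^
ValueError: min() iterable argument is empty
```

```bash
cat > m.py <<'E'
from h import *;from cell import manip
seeds=dict(scene=[(246,257),(254,233),(263,209),(272,183)],side=[(241,243),(251,226),(260,210),(270,191)])
L=np.array([[-.085,.118],[-.085,.052],[-.085,-.016],[-.085,-.095]]);Z=[.1775,.181,.181,.181]
pts={}
for n in seeds:
    im=cv2.imread(f'pics/{n}0.png')[:,:,::-1].copy();c=manip.calibration(n)
    cv2.imwrite(f'pics/{n}crop.png',cv2.resize(im[150:320,190:340,::-1],None,fx=3.5,fy=3.5,interpolation=cv2.INTER_CUBIC))
    g=cv2.cvtColor(im,cv2.COLOR_RGB2GRAY);print([int(g[s[1],s[0]]) for s in seeds[n]])
    B=[blob(im,s,14,130) for s in seeds[n]];pts[n]=[b[0] for b in B]
    W=np.array([onz(c,b[0],z-.002)[:2] for b,z in zip(B,Z)])
    t,M,o=fit(L,W);print(n,[(b[0].round(1).tolist(),int(b[1])) for b in B],'\n',W.round(4).tolist(),'yaw',t,'o',o,'res',(L@M.T+o-W).round(4).tolist())
    for q in([-.12,.17],[-.12,-.17],[.12,.17],[.12,-.17]):print(proj(c,[*(M@q+o),.17]).round(1),end=' ')
    print()
c1,c2=manip.calibration('scene'),manip.calibration('side')
for a,b in zip(pts['scene'],pts['side']):print(tri(c1,a,c2,b).round(4))
E
python3 m.py
```

```text
[31, 85, 41, 23]
scene [([245.4, 257.7], 273), ([254.2, 232.7], 96), ([262.7, 208.6], 176), ([272.0, 182.5], 171)] 
 [[0.6257, 0.1061], [0.6311, 0.0422], [0.6374, -0.0254], [0.6447, -0.1037]] yaw 0.09053760060760997 o [ 0.72068702 -0.00220064] res [[-0.0003, 0.0015], [0.0003, -0.0003], [0.0001, -0.0004], [-0.0, -0.0008]]
[253.9 284.3] [294.1 164.4] [148.1 257.6] [202.3 144.5] 
[13, 11, 6, 17]
side [([240.5, 243.8], 196), ([250.0, 226.0], 79), ([259.5, 209.3], 126), ([269.4, 191.6], 119)] 
 [[0.6223, 0.1113], [0.6279, 0.048], [0.6339, -0.0194], [0.6414, -0.0976]] yaw 0.09062136975468041 o [0.71737284 0.00357239] res [[-0.0003, 0.0021], [0.0001, -0.0003], [0.0003, -0.0006], [-0.0, -0.0011]]
[245.4 264.2] [289.7 180.4] [158.3 242.3] [215.7 166.1] 
[0.6298 0.0991 0.1608]
[0.6355 0.0342 0.1641]
[ 0.642  -0.0348  0.1636]
[ 0.6492 -0.1139  0.1642]
```

View pics/scenecrop.png

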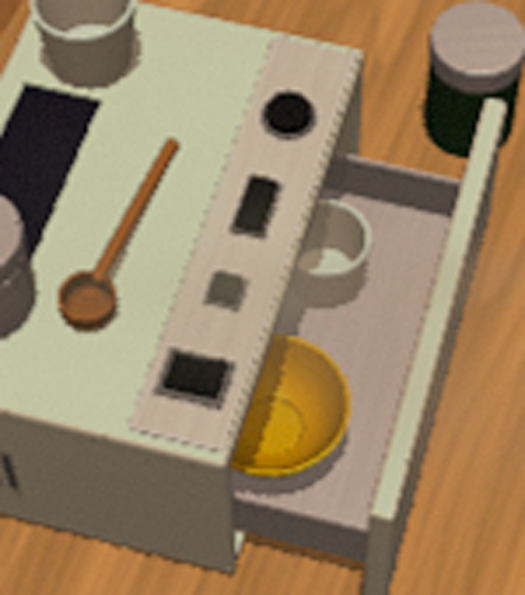

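The crop confirms the controls, with the drawer well open. The two fixed views differ by about 6 mm, so I'll refine with the wrist camera from close by, moving toward the front of the steriliser on the way.

```bash
python3 -m crank '[[0,0.5,0.5,-0.2,0],[0,1,1,-0.5,0],[0,1,1,-0.5,0]]' 20; python3 -m crank '[[0,0.5,0.5,0,0],[0,1,1,0,0],[0,1,1,0,0]]';python3 -m crank '[[0,0.5,0.5,0,0],[0,1,1,0,0],[0,1,1,0,0]]';python3 -m crank '[[0,0.5,0.5,0,-0.3],[0,1,1,0,-0.6],[0,1,1,0,-0.9],[0,1,1,0,-0.9]]'
python3 - <<'E'
from cell import manip
import cv2
cv2.imwrite("pics/wrist1.png",manip.capture("wrist")[:,:,::-1]);print(manip.calibration("wrist"),manip.sense()['tcp_rot'])
E
```

```text
clock: 0.48
tool_pos: [0.2956, 0.5018, 0.2829]
tcp_rot: [-3.09, 0.559, -0.0]
force: [0.1, -0.6, 0.8]
width: 0.377
gripper_force: 0.0
clock: 0.85
tool_pos: [0.354, 0.3726, 0.2814]
tcp_rot: [-3.091, 0.561, 0.0]
force: [0.4, 0.9, 0.4]
width: 0.002
gripper_force: 0.0
clock: 1.23
tool_pos: [0.4127, 0.2446, 0.2812]
tcp_rot: [3.091, -0.561, -0.0]
force: [0.3, 0.1, 0.3]
width: 0.002
gripper_force: 0.0
clock: 1.72
tool_pos: [0.4714, 0.1176, 0.2808]
tcp_rot: [3.138, 0.144, -0.001]
force: [-0.1, -1.2, -0.2]
width: -0.002
gripper_force: 0.0
{'camera_matrix': array([[346.14894105,   0.        , 276.96256486],
       [  0.        , 346.14894105, 208.06969487],
       [  0.        ,   0.        ,   1.        ]]), 'origin': array([0.55291989, 0.12628087, 0.4234183 ]), 'orientation': array([-0.26512312,  0.24051523, -1.46741601])} [ 3.13830662e+00  1.41003896e-01 -9.48021215e-04]
```

View pics/wrist1.png

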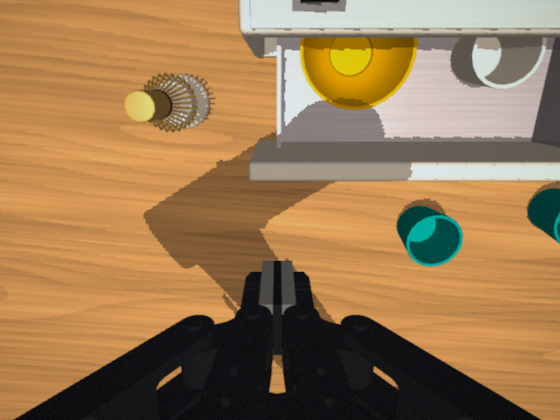

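The wrist view shows the rocker at the very top edge (320,3), the drawer panel's top edge at v≈163–180 with its left end at u=250, and a turquoise cup at (430,238) in front of it. I'll move forward and right to bring all the controls into view.

```bash
python3 -m crank '[[0,0.5,0.5,0,0],[0,0.9,1,0,0],[0,0.9,1,0,0],[0,0.9,1,0,0]]'
python3 - <<'E'
from cell import manip
import cv2,pickle
c=manip.calibration("wrist");im=manip.capture("wrist")
cv2.imwrite("pics/wrist2.png",im[:,:,::-1]);pickle.dump(c,open('w2.pkl','wb'));print(c['origin'],manip.sense()['tool_pos'])
from h import *
o=[.719,.0007];t=.0905;M=np.array([[np.cos(t),-np.sin(t)],[np.sin(t),np.cos(t)]])
for y,z in((.118,.1775),(.052,.181),(-.016,.181),(-.095,.181)):print(proj(c,[*(M@[-.085,y]+o),z]).round(1))
E
```

```text
clock: 2.28
tool_pos: [0.5699, 0.0275, 0.2805]
tcp_rot: [3.138, 0.143, -0.002]
force: [0.8, 0.6, -0.0]
width: 0.001
gripper_force: 0.0
[0.65175383 0.03565565 0.42295219] [0.56942795 0.02790324 0.28085854]
[164.9 123. ]
[260.2 123.5]
[359.9 123.5]
[475.7 123.5]
```

View pics/wrist2.png

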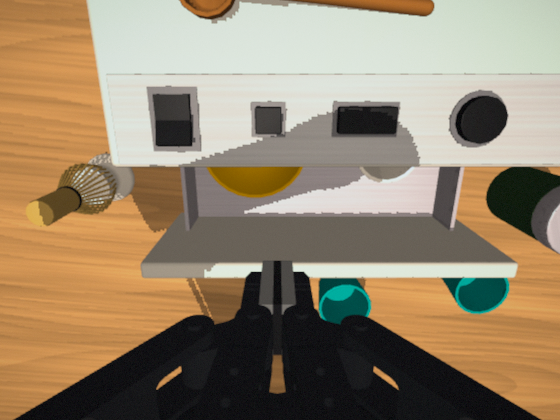

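The wrist view shows the controls clearly: rocker (174,120), square key (268,120), bar key (367,120), round button (481,119). The panel's outer top edge is at v≈276, from u=143 to 516. I'll compute the pose from this closer view.

```bash
python3 - <<'E'
from h import *;import pickle
c=pickle.load(open('w2.pkl','rb'));im=cv2.imread('pics/wrist2.png')[:,:,::-1].copy()
L=np.array([[-.085,.118],[-.085,.052],[-.085,-.016],[-.085,-.095]]);Z=[.1775,.181,.181,.181]
C=[]
for s in[(174,120),(268,120),(367,120),(481,119)]:
    hsv=im[s[1]-40:s[1]+40,s[0]-45:s[0]+45].max(2);n,l,st,ce=cv2.connectedComponentsWithStats((hsv<70).astype(np.uint8))
    i=l[40,45] or 1+st[1:,4].argmax();x,y,w,h=st[i,:4];C.append([s[0]-45+x+w/2-.5,s[1]-40+y+h/2-.5]);print(C[-1],w,h)
W=np.array([onz(c,b,z)[:2] for b,z in zip(C,Z)]);print(W.round(4))
t,M,o=fit(L[1:],W[1:]);print('yaw',t,'o',o,'res mm',((L@M.T+o-W)*1e3).round(1).tolist())
for uv in[(143,276),(516,276),(330,276)]:
    p=onz(c,uv,.15);print('panel',p.round(4),'local',(M.T@(p[:2]-o)).round(4))
for uv in[(108,73),(113,164)]:
    p=onz(c,uv,.172);print('strip/top corner local',(M.T@(p[:2]-o)).round(4))
tcp=np.array([.5694,.0279]);print('tcp local',M.T@(tcp-o),'tip pixel',proj(c,[*tcp,.2809]))
print('mains_near',M@[-.098,.118]+o,'long',M@L[2]+o,'start',M@L[3]+o)
E
```

```text
[np.float64(172.5), np.float64(119.5)] 40 52
[np.float64(268.0), np.float64(120.0)] 27 29
[np.float64(366.5), np.float64(120.0)] 62 29
[np.float64(481.0), np.float64(119.5)] 51 48
[[ 0.6265  0.1053]
 [ 0.6324  0.0397]
 [ 0.6385 -0.027 ]
 [ 0.6458 -0.1044]]
yaw 0.09299659620850483 o [ 0.72171892 -0.00309942] res mm [[-0.4, 1.2], [-0.2, 1.1], [0.1, 0.1], [0.1, -1.1]]
panel [0.4851 0.1401 0.15  ] local [-0.2223  0.1645]
panel [ 0.515  -0.1915  0.15  ] local [-0.2233 -0.1684]
panel [ 0.5001 -0.026   0.15  ] local [-0.2228 -0.0022]
strip/top corner local [-0.0545  0.1589]
strip/top corner local [-0.1168  0.1651]
tcp local [-0.14878205  0.04501021] tip pixel [277.12589269 278.32034998]
mains_near [0.61318459 0.10529015] long [ 0.63857201 -0.02692361] start [ 0.64590816 -0.10558224]
```

The wrist and scene views agree to about 1 mm (yaw 0.093, origin (0.7217,-0.0031)), and the side view is the outlier. The drawer is 87 mm open, and the panel width measures 333 against 336 mm. Next I move in front of the panel and go down.

```bash
python3 -m crank '[[0,-0.5,0.2,0,0],[0,-1,0.45,0,0],[0,-1,0.45,0,0]]'; python3 -m crank '[[0,-0.2,0,0.3,0],[0,-0.2,0,0.7,0],[0,-0.2,0,1,0],[0,-0.2,0,1,0]]'; python3 -m crank '[[0,0,0,0.3,0],[0,0,0,0.6,0],[0,0,0,0.6,0],[0,0,0,0.6,0]]'; python3 -m crank '[[0,0.15,0,0,0],[0,0.3,0,0,0],[0,0.4,0,0,0],[0,0.5,0,0,0],[0,0.6,0,0,0],[0,0.7,0,0,0],[0,0.8,0,0,0],[0,0.8,0,0,0]]'
```

```text
clock: 2.7
tool_pos: [0.4712, -0.0273, 0.2825]
tcp_rot: [-3.137, -0.147, -0.004]
force: [0.7, 0.3, -0.1]
width: 0.003
gripper_force: 0.0
clock: 3.2
tool_pos: [0.4531, -0.0284, 0.18]
tcp_rot: [3.137, 0.148, -0.005]
force: [0.4, -0.1, 0.9]
width: -0.0
gripper_force: 0.0
clock: 3.7
tool_pos: [0.4558, -0.0286, 0.1231]
tcp_rot: [-3.138, -0.148, -0.004]
force: [-0.3, -0.2, 0.0]
width: -0.001
gripper_force: 0.0
clock: 4.7
tool_pos: [0.5356, -0.0214, 0.1213]
tcp_rot: [-3.138, -0.146, -0.002]
force: [-0.1, 0.3, 0.6]
width: 0.001
gripper_force: 0.0
```

```bash
python3 -m crank '[[0,0.08,0,0,0],[0,0.16,0,0,0],[0,0.24,0,0,0],[0,0.3,0,0,0],[0,0.34,0,0,0],[0,0.36,0,0,0]]'; python3 -m crank '[[0,0.02,0,0,0],[0,0.04,0,0,0],[0,0.04,0,0,0]]'
```

```text
clock: 5.45
tool_pos: [0.5702, -0.0184, 0.1212]
tcp_rot: [-3.138, -0.146, 0.0]
force: [-3.2, 0.8, -0.3]
width: -0.001
gripper_force: 1.3
clock: 5.82
tool_pos: [0.5742, -0.018, 0.1213]
tcp_rot: [-3.138, -0.146, -0.0]
force: [-1.0, 0.8, -1.2]
width: 0.005
gripper_force: 0.7
```

```bash
python3 -m crank '[[0,0.02,0,0,0],[0,0.04,0,0,0],[0,0.04,0,0,0]]'; python3 -m crank '[[0,0.02,0,0,0],[0,0.04,0,0,0],[0,0.04,0,0,0]]'
```

```text
clock: 6.2
tool_pos: [0.5757, -0.018, 0.1212]
tcp_rot: [3.138, 0.146, -0.007]
force: [-10.7, 2.5, 6.4]
width: -0.005
gripper_force: 5.5
clock: 6.58
tool_pos: [0.5756, -0.0184, 0.1207]
tcp_rot: [3.137, 0.145, -0.018]
force: [-24.1, 3.2, 15.9]
width: 0.005
gripper_force: 12.2
```

The TCP stopped at local x -0.146 with the force rising to 24 N, which matches the panel at -0.136. The drawer is home. I'll back off and rise, then compute the shift to the rocker.

```bash
python3 -m crank '[[0,-0.2,0,0,0],[0,-0.4,0,0,0],[0,-0.4,0,-0.5,0],[0,-0.4,0,-1,0],[0,-0.4,0,-1,0],[0,-0.4,0,-1,0]]'
cat > go.py <<'E'
from h import *;from cell import manip
s=manip.sense();Rt=R.from_rotvec(s['tcp_rot']);T=[.0930,.72172,-.0031]
t=T[0];M=np.array([[np.cos(t),-np.sin(t)],[np.sin(t),np.cos(t)]])
print('tcp',s['tool_pos'].round(4),'local',(M.T@(s['tool_pos'][:2]-T[1:])).round(4))
for n,l,z in(('face',[-.16,0],.12),('mains',[-.099,.118],.1775),('short',[-.085,.052],.181),('long',[-.085,-.016],.181),('start',[-.085,-.095],.181)):
    print(n,(Rt.inv().apply(np.array([*(M@l+T[1:]),z])-s['tool_pos'])/.1).round(3))
E
python3 go.py; python3 - <<'E'
from h import *;from cell import manip
c=manip.calibration('scene')
p=onz(c,(180,212),.25);print('caddy top centre',p)
im=manip.capture('wrist');cv2.imwrite('pics/wrist3.png',im[:,:,::-1])
E
```

```text
clock: 7.32
tool_pos: [0.5425, -0.0209, 0.2216]
tcp_rot: [-3.138, -0.146, -0.003]
force: [-1.0, 0.4, -1.3]
width: -0.001
gripper_force: 0.0
tcp [ 0.5425 -0.0209  0.2216] local [-0.1801 -0.0011]
face [ 0.199 -0.011  1.016]
mains [ 0.811 -1.191  0.443]
short [ 0.951 -0.531  0.408]
long [0.95  0.149 0.407]
start [0.95  0.939 0.407]
caddy top centre [0.77845837 0.09045389 0.25      ]
```

View pics/wrist3.png

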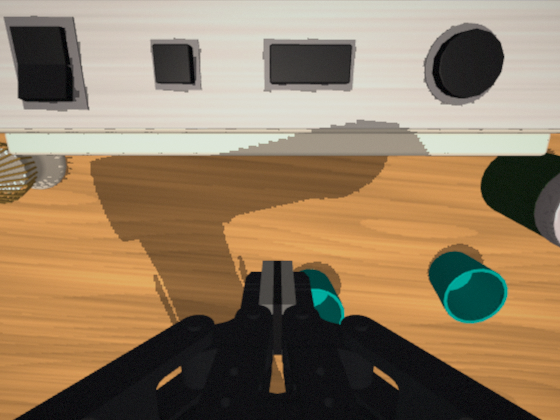

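The picture shows the drawer closed flush, with the panel strip at v≈133–155. The rocker at (41,61) and the three keys are untouched. Next I hover over the rocker's near half.

```bash
python3 -m crank '[[0,0,-0.5,0,0],[0,0.2,-0.9,0,0],[0,0.2,-0.9,0,0]]'; python3 -m crank '[[0,0.3,-0.29,0,0],[0,0.61,-0.29,0,0],[0,0.61,-0.29,0.2,0],[0,0.61,-0.29,0.2,0]]';python3 go.py|grep -E 'tcp|mains'
```

```text
clock: 7.75
tool_pos: [0.5541, 0.0725, 0.2197]
tcp_rot: [3.137, 0.15, -0.003]
force: [-0.1, -1.0, -0.2]
width: -0.001
gripper_force: 0.0
clock: 8.25
tool_pos: [0.6104, 0.1039, 0.1984]
tcp_rot: [3.136, 0.145, -0.008]
force: [-0.1, 0.2, 0.6]
width: 0.003
gripper_force: 0.0
tcp [0.6104 0.1039 0.1984] local [-0.1009  0.1169]
mains [ 0.02  -0.011  0.209]
```

```bash
python3 -m crank '[[0,0.01,-0.01,0.06,0],[0,0.01,-0.01,0.12,0],[0,0.01,-0.01,0.16,0],[0,0.01,-0.01,0.19,0],[0,0.01,-0.01,0.19,0]]'; python3 -m crank '[[0,0,0,0.02,0],[0,0,0,0.03,0],[0,0,0,0.03,0]]'
```

```text
clock: 8.88
tool_pos: [0.6125, 0.1061, 0.1824]
tcp_rot: [3.138, 0.147, 0.0]
force: [-0.6, -0.8, 0.2]
width: -0.002
gripper_force: 0.0
clock: 9.25
tool_pos: [0.6125, 0.106, 0.1793]
tcp_rot: [3.138, 0.146, -0.0]
force: [-2.0, 0.5, 2.5]
width: 0.001
gripper_force: 1.0
```

Contact made, the rocker is turning. I'll keep going until the force rises.

```bash
python3 -m crank '[[0,0,0,0.02,0],[0,0,0,0.03,0],[0,0,0,0.03,0]]'; python3 -m crank '[[0,0,0,0.02,0],[0,0,0,0.02,0]]'
```

```text
clock: 9.62
tool_pos: [0.6126, 0.1061, 0.1772]
tcp_rot: [3.138, 0.147, 0.001]
force: [-5.3, -0.3, 9.5]
width: -0.001
gripper_force: 4.3
clock: 9.88
tool_pos: [0.6127, 0.1061, 0.177]
tcp_rot: [3.138, 0.148, 0.003]
force: [-10.7, 0.4, 19.7]
width: -0.006
gripper_force: 9.9
```

The TCP hit the stop at z=0.177 (0.1775 expected) with 20 N, so the rocker is on. I'll rise and travel to the bar key, above the square key.

```bash
python3 -m crank '[[0,0,0,-0.3,0],[0,0,0,-0.5,0],[0,0,0.5,-0.5,0],[0,0.1,1,-0.5,0],[0,0.1,1,-0.5,0],[0,0.1,1,-0.5,0]]'; python3 go.py|grep -E 'tcp|long'; python3 - <<'E'
from h import *;from cell import manip
cv2.imwrite('pics/wrist4.png',manip.capture('wrist')[:,:,::-1])
E
```

```text
clock: 10.62
tool_pos: [0.632, 0.0073, 0.2238]
tcp_rot: [-3.138, -0.145, 0.0]
force: [0.7, 1.3, -0.4]
width: 0.001
gripper_force: 0.0
tcp [0.632  0.0073 0.2238] local [-0.0884  0.0186]
long [0.034 0.346 0.428]
```

View pics/wrist4.png

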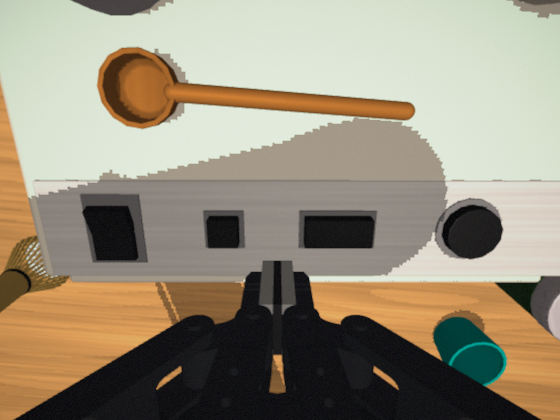

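The view shows the rocker flipped at (112,232), with the near half flat and the far half up. The square key (223,231), bar key (338,232) and start button (470,231) are up, and the scoop is untouched. On to the bar key.

```bash
python3 -m crank '[[0,0.03,0.35,0,0],[0,0.03,0.35,0.2,0],[0,0.03,0.35,0.32,0],[0,0.03,0.35,0.36,0],[0,0.03,0.35,0.36,0]]'; python3 go.py|grep -E 'tcp|long'; python3 -m crank '[[0,0,0,0.03,0],[0,0,0,0.06,0],[0,0,0,0.09,0],[0,0,0,0.09,0]]'
```

```text
clock: 11.3
tool_pos: [0.6382, -0.0265, 0.1884]
tcp_rot: [3.138, 0.148, -0.0]
force: [-0.6, 0.0, 0.1]
width: 0.003
gripper_force: 0.0
tcp [ 0.6382 -0.0265  0.1884] local [-0.0854 -0.0156]
long [0.004 0.004 0.074]
clock: 11.8
tool_pos: [0.6381, -0.0271, 0.1792]
tcp_rot: [3.138, 0.146, -0.0]
force: [0.6, -0.3, -0.3]
width: -0.003
gripper_force: 0.0
```

```bash
python3 -m crank '[[0,0,0,0.02,0],[0,0,0,0.03,0],[0,0,0,0.03,0]]'; python3 -m crank '[[0,0,0,0.02,0],[0,0,0,0.03,0],[0,0,0,0.03,0]]'
```

```text
clock: 12.18
tool_pos: [0.6381, -0.0272, 0.1763]
tcp_rot: [3.138, 0.146, 0.0]
force: [-0.8, -0.4, 1.3]
width: -0.0
gripper_force: 1.0
clock: 12.55
tool_pos: [0.6382, -0.0272, 0.176]
tcp_rot: [3.138, 0.148, 0.003]
force: [-6.9, 1.8, 17.6]
width: -0.001
gripper_force: 8.8
```

The bar key bottomed at z=0.176 (5 mm down) with 18 N. Now I rise and go to the round button.

```bash
python3 -m crank '[[0,0,0,-0.2,0],[0,0,0,-0.35,0],[0,0,0.4,-0.35,0],[0,0,0.79,-0.35,0],[0,0,0.79,-0.35,0],[0,0,0.79,-0.25,0],[0,0,0.79,-0.15,0],[0,0,0.79,-0.15,0]]'; python3 go.py|grep -E 'tcp|start'; python3 -c "
from cell import manip;import cv2
cv2.imwrite('pics/wrist5.png',manip.capture('wrist')[:,:,::-1])"
```

```text
clock: 13.55
tool_pos: [0.6447, -0.105, 0.1867]
tcp_rot: [-3.138, -0.148, 0.004]
force: [-0.1, 0.3, 0.3]
width: -0.001
gripper_force: 0.0
tcp [ 0.6447 -0.105   0.1867] local [-0.0862 -0.0943]
start [0.012 0.007 0.057]
```

View pics/wrist5.png

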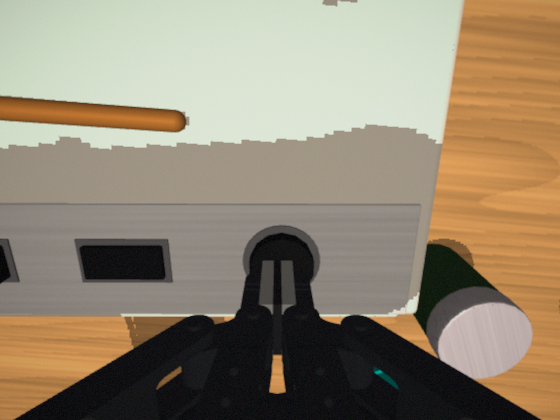

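The fingertips are over the round button at (281,260), and the bar key at (123,263) sits low in its surround. Pressing start.

```bash
python3 -m crank '[[0,0.01,0.01,0.03,0],[0,0.01,0.01,0.06,0],[0,0.01,0.01,0.09,0],[0,0.01,0.01,0.12,0],[0,0.01,0.01,0.12,0]]'; python3 -m crank '[[0,0,0,0.02,0],[0,0,0,0.02,0],[0,0,0,0.02,0]]'
```

```text
clock: 14.22
tool_pos: [0.6467, -0.1066, 0.1766]
tcp_rot: [3.138, 0.147, 0.001]
force: [-0.4, 1.5, 4.3]
width: -0.0
gripper_force: 2.3
clock: 14.6
tool_pos: [0.6467, -0.1066, 0.176]
tcp_rot: [3.138, 0.147, 0.002]
force: [-3.4, 2.7, 11.6]
width: 0.003
gripper_force: 5.7
```

The button bottomed at z=0.176 with 11.6 N. I'll rise clear and verify.

```bash
python3 -m crank '[[0,0,0,-0.2,0],[0,0,0,-0.6,0],[0,0,0,-1,0],[0,0,0,-1,0]]'; python3 -m crank '[[0,-0.4,-0.3,0,0],[0,-0.8,-0.6,0,0],[0,-0.8,-0.6,0,0],[0,-0.8,-0.6,0,0],[0,-0.8,-0.6,0,0]]'; python3 - <<'E'
from cell import manip;import cv2,numpy as np
w=manip.capture('wrist');s=manip.capture('scene')
cv2.imwrite('pics/end.png',np.vstack([w[:210,:,::-1],s[100:380,:,::-1]]))
E
```

```text
clock: 15.1
tool_pos: [0.6481, -0.107, 0.2781]
tcp_rot: [3.138, 0.146, 0.01]
force: [0.6, -0.6, 0.1]
width: -0.003
gripper_force: 0.0
clock: 15.72
tool_pos: [0.5618, -0.0547, 0.2737]
tcp_rot: [3.138, 0.146, -0.001]
force: [-0.3, -0.2, -0.2]
width: 0.002
gripper_force: 0.0
```

View pics/end.png

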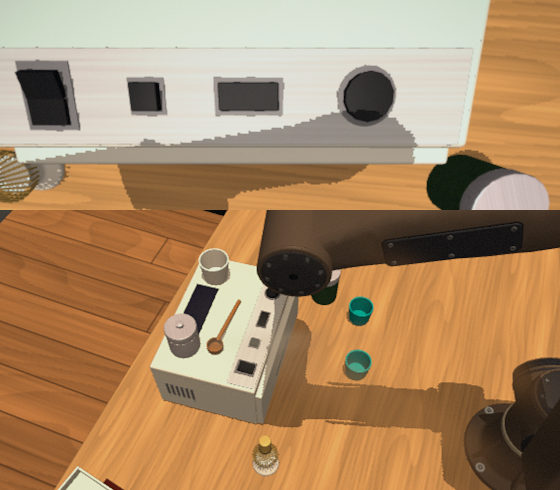

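The top half shows the rocker on (46,97), the square key up (146,96), the bar key sunk (249,96), the start button back up (366,96) and the drawer flush. In the lower half the caddy, the cup on top, the scoop and the whisk stand where they were. Handing in.

```bash
python3 -c "
from cell import manip;print(manip.sign_off())"
```

```text
the job is handed in; nothing more can be done
None
```

The job is handed in at about 16 s of the 51 s allowed: the drawer is home, the mains is on, the long-cycle key is down, and start was pressed and came back up; I got no verdict from the judge, and the bowl and cup were out of sight once the drawer closed.

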